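# Set up the bead dispenser: pot on its stand, slide gate half open

### The job

Get the empty bead dispenser ready for a run: stand the white plastic pot upright in the middle of the small raised stand below the end of the chute, and let go of it. Then pull the stiff slide gate under the hopper half open, until the pointer on the blade stands at the long middle mark of the scale, and let go. Leave the other things on the table where they are.

Things in the scene. Friction and masses are not known exactly. Their poses are not given: they have to be found in the camera images.
- dispenser: Bead dispenser, bolted down: grey base 150 x 130 x 10 mm, four posts, round steel hopper on top (radius 46 mm, up to 274 mm height), slide gate below it, chute sloping down to its +y side. Origin: on the table below the hopper's axis. Its -x axis is the way the gate is pulled open (roughly toward the robot); its +y axis runs along the chute to the pot stand.
- chute_lip (a point): Middle of the chute's open lower end: floor 110 mm above the table, side walls to 124 mm, 40 mm wide. It lies 42 mm short of the stand's centre and clear of the pot's way straight down; from there the chute rises toward the hopper, 0.36 mm per mm.
- stand_top (a point): Centre of the top of the pot stand, a dark steel disc of 54 mm diameter on a short post, fixed to the dispenser's base at its x = 0, y = 165 mm; top face 35 mm above the table.
- gate_bar (a point): Middle of the gate handle's black grip bar: 12 mm diameter, along the dispenser's y axis between two 12 mm uprights (72 mm free between), at 235 mm height, 36 mm free below it (blade top at 195, cross piece top at 199 mm). Gate shut: bar 135 mm in front (dispenser's -x) of the hopper's axis; half open: 175 mm. It moves with the gate.
- gate (a joint): Opening of the slide gate in m: 0 shut (stop), 0.08 fully open (stop), 0.04 half open: the pointer, a flat 5 mm metal finger reaching across the scale, is at the long middle one of the five marks on the white scale strip (20 mm apart, the first at shut). Starts up to 12 mm ajar. About 9 N of dry friction plus light damping; it stays where it is left.
- pot: White plastic pot with a yellow band, open at the top, hollow, 62 mm high, 60 mm diameter at the rim, tapering to 49 mm at the base; about 50 g. Origin: centre of its underside, z up. Starts upright on the table.
- bottle_oil: Bystander: brown screw-cap bottle, 42 mm diameter, 88 mm high, upright; origin at the centre of its underside.
- tip_box: Bystander: blue box of pipette tips, 70 x 110 x 62 mm; origin at the centre of its underside.
- marker_black: Bystander: black marker pen lying on the table, 132 mm long, 12 mm high; origin at the centre of its underside.
- capillary_box: Bystander: flat white box, 52 x 82 x 16 mm; origin at the centre of its underside.

How it is judged:
By the outcome, as a careful person would: the job done as asked, in the order asked, and still so for the second after the job is handed in, with the robot touching nothing.
It also fails if it takes over 59 s, if anything falls off the work surface, if the arm or the gripper's body presses on something with over 40 N, if the wrist force passes 120 N, or if a joint passes its speed limit or range.

### The arm

A 6-joint arm with a two-finger parallel gripper is mounted at the origin on a cart in front of the work surface, level with it; the furniture and walls round the work are solid. World frame = base frame: x ahead of the robot, y to its left, z up, the work surface at z = 0. Lengths are in m, angles in rad, forces in N, time in s.
With the tool pointing down it reaches from about 0.3 to 0.75 m from the base axis. Payload 8.5 kg.
Tool frame: the origin (TCP) lies midway between the tips of the shut fingers; the grasp point (between the pads) lies 19 mm behind it; z points along the fingers, y is the line along which they close (so a half turn about z gives the same grasp; the last joint's range is limited). The gripper opens to 85 mm and grips with 20 to 120 N. Pads are 22 mm wide; open, the fingers measure 114 mm over their backs; the gripper's body (76 mm by 85 mm) begins 54 mm behind the grasp point. The pads swing forward as they close: fully open they stand 13 mm farther back than shut.
Start: joints at [1.014, 0.381, 1.297, -0, 1.464, -0.215], TCP at [0.184, 0.518, 0.208] pointing down, gripper open.
Joint ranges: [-3.11, 3.11], [-0.89, 2.33], [0.22, 2.48], [-1.42, 4.56], [0.17, 2.85], [-2.88, 2.88]. Speed limits (rad/s): [2.39, 2.39, 3.14, 3.14, 3.14, 3.14].

### API

Orientations are given as a rotation vector (axis times angle).
In Python, from cell import r gives the robot as it stands.
- The arm moves only by the shell command python3 shift.py 'ROWS' [OPENING] [FORCE]. ROWS is a JSON list of rows, 1 to 10 of them, each of 6 numbers: dx, dy, dz in m, then a rotation vector rx, ry, rz in rad; each row is the pose to reach, as a shift and turn from the pose commanded when the command began, along the tool's axes at that moment; what a row does not reach only later rows make up. A row lasts 1/10 s, in which the tool goes at most 0.05 m and 0.15 rad, less where a joint would pass 70% of its speed; a pose out of reach is approached as far as the arm can. OPENING is the finger opening in m, set as the command begins (- or left out keeps the last). The fingers move at their own pace and stop on an object; FORCE is the grip in N (left out, the last holds). Time passes only in rows, so rows that do not move let the fingers close. It prints the time, the measured TCP pose, the force, the opening and the grip force at its end.
- r.get_obs(): the state, without advancing time (a new reading comes with each control period).
- r.read_camera(name): name is "side" or "top" or "wrist"; returns a dict with "image" (480x640x3 uint8, blue, green, red), "camera_matrix" (3x3 intrinsics, pixels), "origin" and "rotation" of the camera in the world. Camera axes: x right, y down, z forward; pixel columns grow to the right and rows downward; lengths in m; the calibration is good to about 2 mm. The wrist camera is an equidistant fisheye: a pixel r from the principal point sees the ray r / f radians off the axis. A picture is of the moment at which its call begins. There is no depth.
- r.close_job(): hands the job in; it is judged then, once.
The state is a dict: "time_s": time; "q": joint angles; "dq": joint speeds; "joint_torque": joint torques, N m; "eef_pos": TCP position; "tcp_rot": TCP orientation; "wrist_force": force on the tool from outside, world axes, zero at the start; "torque": the same for the moment, N m; "grip_width": finger opening in m; "gripper_force": force on a finger pad.
Only numpy, scipy, OpenCV 4.12 (cv2) and the standard library are available. Lean on these libraries where they do the work, as an engineer would, in place of code of your own. Each camera call takes 0.05 s, during which the arm holds its last target. There are 200 camera calls.

## Working session

There is one attempt and no reset: what is moved stays moved. The work goes in short steps, Python scripts to look and compute and a shell command to move; the robot and the scene stay as the last step left them, time stands still between calls to the robot, and variables do not carry over. Pictures are saved under pics/ and viewed, at most 10 in all, crops included, and the job is handed in when it is done.

```bash
ls; mkdir -p pics; python3 - <<'E'
from cell import r
import cv2
o=r.get_obs();print(o['time_s'],o['eef_pos'],o['tcp_rot'],o['grip_width'])
for n in('side','top'):
    c=r.read_camera(n);cv2.imwrite(f'pics/{n}0.png',c['image']);print(n,c['camera_matrix'].tolist(),c['origin'],c['rotation'].tolist())
E
```

```text
cell.py
pics
shift.py
0.0 [0.18418181 0.51790446 0.20761282] [-5.34173868e-01 -3.09530908e+00  2.08011448e-03] 0.08560358521146526
side [[452.1541604761444, 0.0, 318.9778157849263], [0.0, 452.1541604761444, 245.3996823895046], [0.0, 0.0, 1.0]] [-0.00121365 -0.24740373  0.77654171] [-2.087291471498176, 1.2613365859080223, -0.5053415835446173]
top [[475.5884004980281, 0.0, 317.2409657062393], [0.0, 475.5884004980281, 241.96037867527062], [0.0, 0.0, 1.0]] [ 0.45543197 -0.00928553  1.05775627] [-2.202878551951661, 2.1497054812791547, -0.0664365101207591]
```

View pics/side0.png

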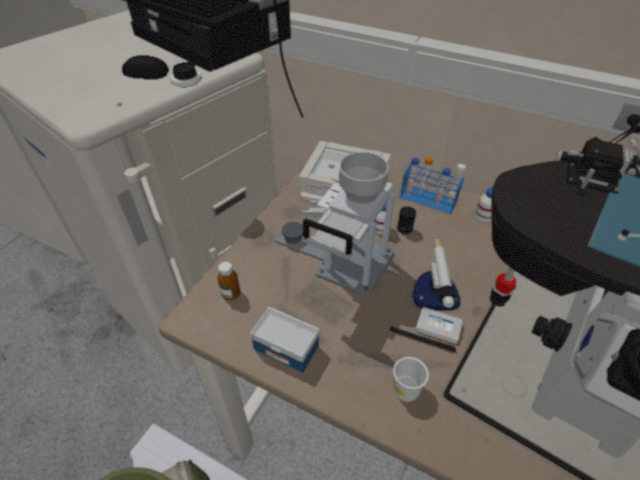

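View pics/top0.png

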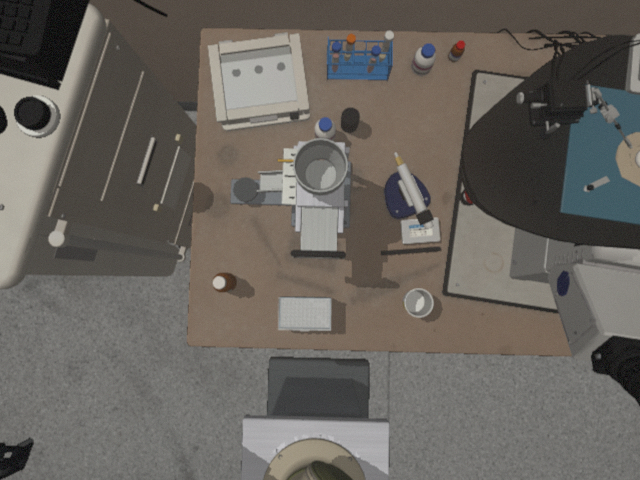

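The top view shows the pot rim at about (419,303), the stand disc at (247,190), the hopper rim at (321,166) and the gate bar at (318,254). In the side view the pot is at (409,380), the stand at (292,231) and the bar from (305,225) to (350,245).

```bash
cat > h.py <<'E'
import numpy as np,cv2
from scipy.spatial.transform import Rotation as R
def rot(c):
    a=np.asarray(c['rotation'],float); return a if a.shape==(3,3) else R.from_rotvec(a).as_matrix()
def ray(c,u,v):
    K=c['camera_matrix'];return rot(c)@np.array([(u-K[0,2])/K[0,0],(v-K[1,2])/K[1,1],1])
def plane(c,u,v,z):
    d=ray(c,u,v);o=np.array(c['origin']);return o+d*(z-o[2])/d[2]
def proj(c,p):
    q=c['camera_matrix']@(rot(c).T@(np.asarray(p)-c['origin']));return q[:2]/q[2]
def loc(p): # world point -> shift in tool axes from the present TCP
    from cell import r
    o=r.get_obs();return R.from_rotvec(o['tcp_rot']).inv().apply(np.asarray(p)-o['eef_pos'])
E
python3 - <<'E'
from h import *
from cell import r
T=r.read_camera('top');S=r.read_camera('side')
for c in(T,S):print('tcp',proj(c,r.get_obs()['eef_pos']))
for n,u,v,z in[('pot',419,303,.062),('stand',247,190,.035),('hop',321,166,.274),('barL',292,254,.235),('barR',345,255,.235)]:print(n,plane(T,u,v,z).round(4))
for n,u,v,z in[('pot',410,371,.062),('stand',292,231,.035),('hop',363,171,.274),('barL',305,225,.235),('barR',350,245,.235)]:print('S',n,plane(S,u,v,z).round(4))
for n,c,(x0,y0,w,h) in[('T',T,(180,130,260,200)),('S',S,(250,130,230,290))]:
    s=3 if n=='T' else 2
    cv2.imwrite(f'pics/{n}crop.png',cv2.resize(c['image'][y0:y0+h,x0:x0+w],None,fx=s,fy=s,interpolation=2))
E
```

```text
tcp [ 19.48815053 425.11661916]
tcp [-26.95226178 256.41032486]
pot [ 0.4082 -0.2086  0.062 ]
stand [0.6419 0.1618 0.035 ]
hop [ 0.6417 -0.0007  0.274 ]
barL [0.4951 0.0462 0.235 ]
barR [ 0.4956 -0.0456  0.235 ]
S pot [ 0.4118 -0.2067  0.062 ]
S stand [0.64   0.1627 0.035 ]
S hop [ 0.6294 -0.0057  0.274 ]
S barL [0.4904 0.0396 0.235 ]
S barR [ 0.483  -0.0499  0.235 ]
```

View pics/Tcrop.png

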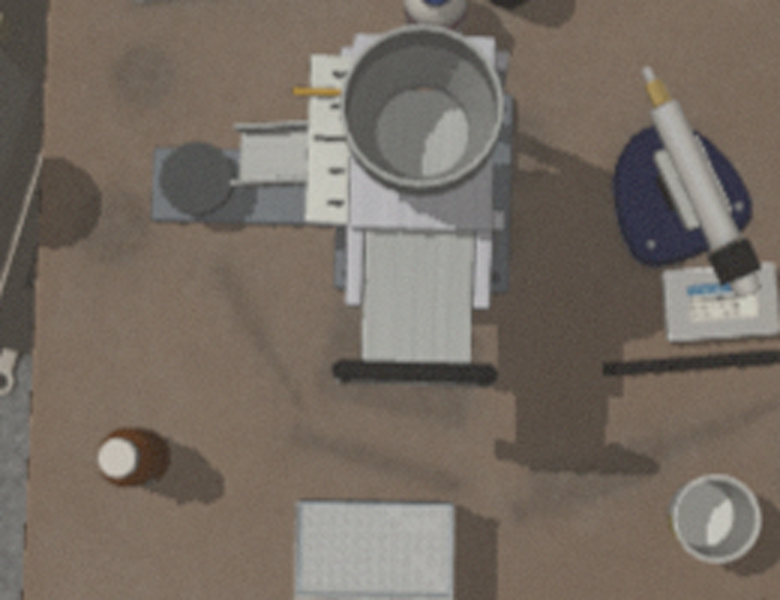

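The top crop (3x, offset 180,130) puts the pot rim at (716,519), the stand at (197,178) and the bar from (335,370) to (495,374). The scale strip has its long mark at row 137, and the yellow pointer is at row 91, about 11 mm open. The side and top estimates of the pot and stand agree to 2–4 mm. I'll turn the tool so it closes along world x and go above the pot.

```bash
python3 - <<'E'
from h import *
from cell import r
o=r.get_obs();A=R.from_rotvec(o['tcp_rot']);print(A.as_matrix().round(3))
# want tool z down, tool y = +x world -> x = y cross z
y=np.array([1,0,0]);z=np.array([0,0,-1]);W=R.from_matrix(np.c_[np.cross(y,z),y,z])
print((A.inv()*W).as_rotvec().round(4), loc([.410,-.208,.25]).round(4), W.as_rotvec())
E
```

```text
[[-0.942  0.335 -0.   ]
 [ 0.335  0.942 -0.001]
 [ 0.    -0.001 -1.   ]]
[-8.000e-04  3.000e-04  1.229e+00] [-0.456  -0.6084 -0.0417] [2.22144147 2.22144147 0.        ]
```

```bash
python3 shift.py '[[-0.03,-0.04,-0.042,0,0,0.15],[-0.06,-0.08,-0.042,0,0,0.3],[-0.09,-0.12,-0.042,0,0,0.45],[-0.12,-0.16,-0.042,0,0,0.6],[-0.15,-0.2,-0.042,0,0,0.75],[-0.18,-0.24,-0.042,0,0,0.9],[-0.21,-0.28,-0.042,0,0,1.05],[-0.24,-0.32,-0.042,0,0,1.2],[-0.27,-0.36,-0.042,0,0,1.229],[-0.3,-0.4,-0.042,0,0,1.229]]' 0.085 && python3 - <<'E'
from h import *
from cell import r
print(loc([.410,-.208,.25]).round(4),r.get_obs()['q'])
E
```

```text
time_s: 1.2
eef_pos: [0.3292, 0.0506, 0.2504]
tcp_rot: [2.222, 2.22, 0.001]
wrist_force: [1.8, 0.9, -1.0]
grip_width: 0.0847
gripper_force: 0.0
[-0.2585  0.0811  0.0005] [-2.08115391e-01 -5.26179967e-02  1.71726517e+00  8.53691372e-05
  1.47608258e+00 -2.07180954e-01]
```

```bash
python3 shift.py '[[-0.05,0.016,0,0,0,0],[-0.1,0.032,0,0,0,0],[-0.15,0.048,0,0,0,0],[-0.2,0.064,0,0,0,0],[-0.249,0.077,0,0,0,0],[-0.249,0.077,0,0,0,0],[-0.249,0.077,0,0,0,0],[-0.249,0.077,0,0,0,0]]' && python3 - <<'E'
from h import *
from cell import r
c=r.read_camera('wrist');cv2.imwrite('pics/w1.png',c['image']);print({k:v for k,v in c.items() if k!='image'})
o=r.get_obs();print(o['eef_pos'],o['tcp_rot'])
E
```

```text
time_s: 2.0
eef_pos: [0.4059, -0.1953, 0.2502]
tcp_rot: [-2.22, -2.221, -0.0]
wrist_force: [0.4, -0.5, -0.1]
grip_width: 0.0855
gripper_force: 0.0
{'camera_matrix': array([[371.64829954,   0.        , 321.13068639],
       [  0.        , 371.64829954, 241.90752502],
       [  0.        ,   0.        ,   1.        ]]), 'origin': array([ 0.4058231 , -0.12123014,  0.41634721]), 'rotation': array([ 2.84458906e+00, -2.58788341e-04, -2.61394221e-05])}
[ 0.4059076  -0.19500996  0.25038419] [-2.21990607e+00 -2.22268774e+00 -2.40596863e-04]
```

View pics/w1.png

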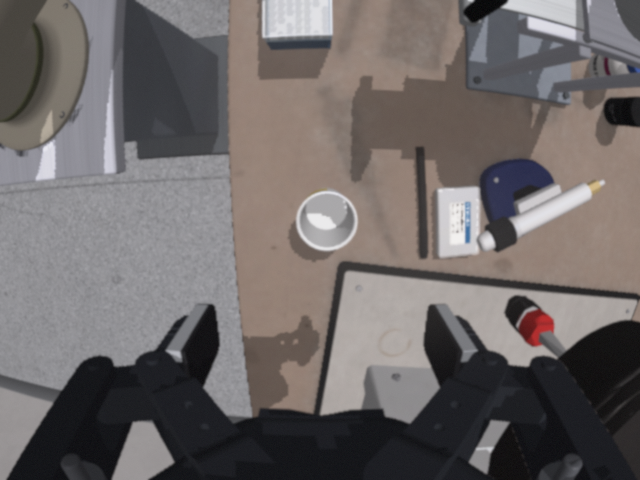

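The wrist view shows the pot rim centred at about (327,221), between the open fingers in the closing direction, with the fingers near columns 200 and 440. I'll cast a ray through the rim to refine the pot position.

```bash
cat >> h.py <<'E'
def wplane(c,u,v,z):
    K=c['camera_matrix'];a=np.array([u-K[0,2],v-K[1,2]]);n=np.hypot(*a);t=n/K[0,0]
    d=rot(c)@np.r_[np.sin(t)*a/max(n,1e-9),np.cos(t)];o=np.array(c['origin']);return o+d*(z-o[2])/d[2]
E
python3 - <<'E'
from h import *
from cell import r
c=r.read_camera('wrist')
im=c['image'].astype(int)[180:262,285:370]
# white rim: bright, unsaturated
m=((im.min(2)>125)&(im.max(2)-im.min(2)<25)).astype(np.uint8)
k,lab,st,_=cv2.connectedComponentsWithStats(m);i=1+st[1:,4].argmax()
p=np.argwhere(lab==i)[:,::-1].astype(np.float32);e=cv2.fitEllipse(cv2.convexHull(p));u,v=e[0][0]+285,e[0][1]+180
P=wplane(c,u,v,.062);print(e,u,v,P,loc([P[0],P[1],.045]))
E
```

```text
((41.95616149902344, 39.730384826660156), (63.14775085449219, 64.0127944946289), 41.19313430786133) 326.95616149902344 219.73038482666016 [ 0.41164015 -0.20674162  0.062     ] [-0.011801    0.00557395  0.20552525]
```

```bash
python3 shift.py '[[-0.012,0.0055,0.045,0,0,0],[-0.012,0.0055,0.09,0,0,0],[-0.012,0.0055,0.13,0,0,0],[-0.012,0.0055,0.17,0,0,0],[-0.012,0.0055,0.2,0,0,0],[-0.012,0.0055,0.226,0,0,0],[-0.012,0.0055,0.226,0,0,0]]' 0.085 && python3 shift.py '[[0,0,0,0,0,0],[0,0,0,0,0,0],[0,0,0,0,0,0],[0,0,0,0,0,0],[0,0,0,0,0,0],[0,0,0,0,0,0],[0,0,0,0,0,0],[0,0,0,0,0,0]]' 0.04 25
```

```text
time_s: 2.8
eef_pos: [0.4106, -0.2063, 0.0225]
tcp_rot: [-2.216, -2.219, 0.0]
wrist_force: [-0.1, -0.9, 0.4]
grip_width: 0.0849
gripper_force: 0.0
time_s: 3.6
eef_pos: [0.4124, -0.2089, 0.0261]
tcp_rot: [2.219, 2.219, 0.0]
wrist_force: [-1.7, 0.5, 6.3]
grip_width: 0.0579
gripper_force: 25.4
```

```bash
python3 shift.py '[[0,0,-0.03,0,0,0],[0,0,-0.07,0,0,0],[0,0,-0.11,0,0,0],[0.01,-0.01,-0.15,0,0,0],[0.04,-0.02,-0.176,0,0,0],[0.08,-0.03,-0.176,0,0,0],[0.12,-0.04,-0.176,0,0,0],[0.16,-0.05,-0.176,0,0,0],[0.2,-0.05,-0.176,0,0,0],[0.2,-0.05,-0.176,0,0,0]]' && python3 shift.py '[[0.04,0,0,0,0,0],[0.08,0.01,0,0,0,0],[0.12,0.04,0,0,0,0],[0.15,0.07,0,0,0,0],[0.17,0.1,0,0,0,0],[0.17,0.14,0,0,0,0],[0.17,0.18,0,0,0,0],[0.17,0.22,0,0,0,0],[0.17,0.25,0,0,0,0],[0.17,0.26,0,0,0,0]]' && python3 shift.py '[[0,0,0,0,0,0],[0,0,0,0,0,0]]' && python3 - <<'E'
from h import *
from cell import r
print(loc([.641,.163,.1]))
c=r.read_camera('wrist');cv2.imwrite('pics/w2.png',c['image'])
E
```

```text
time_s: 4.6
eef_pos: [0.3607, -0.0048, 0.2016]
tcp_rot: [2.214, 2.226, 0.003]
wrist_force: [0.8, -0.4, -0.8]
grip_width: 0.0577
gripper_force: 27.5
time_s: 5.6
eef_pos: [0.6242, 0.1604, 0.2004]
tcp_rot: [2.222, 2.219, 0.001]
wrist_force: [-0.9, 0.1, -0.6]
grip_width: 0.0571
gripper_force: 27.5
time_s: 5.8
eef_pos: [0.6214, 0.1611, 0.2009]
tcp_rot: [2.222, 2.221, 0.001]
wrist_force: [-0.8, 0.1, 0.1]
grip_width: 0.0579
gripper_force: 27.5
[0.00186059 0.01956663 0.10089727]
```

View pics/w2.png

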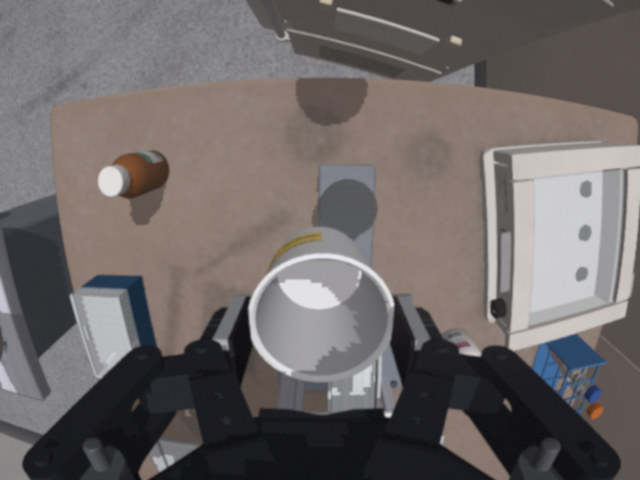

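The wrist view shows the pot held upright, rim centre at about (321,317). The stand disc is visible above it, with columns 317–377 and top edge at row 179, so its centre is about (347,209).

```bash
python3 - <<'E'
from h import *
from cell import r
c=r.read_camera('wrist');o=r.get_obs();print(o['eef_pos'])
print('stand',wplane(c,347,209,.035),'L',wplane(c,317,209,.035),'R',wplane(c,377,209,.035),'top',wplane(c,347,179,.035))
print('pot',wplane(c,321,317,.239))
E
```

```text
[0.6210992  0.16143849 0.20108252]
stand [0.64490989 0.16504972 0.035     ] L [0.61749668 0.1650262  0.035     ] R [0.67263175 0.16520818 0.035     ] top [0.64452431 0.19270184 0.035     ]
pot [0.62100443 0.16555356 0.239     ]
```

```bash
python3 shift.py '[[0,0.0225,0.02,0,0,0],[0,0.0225,0.05,0,0,0],[0,0.0225,0.08,0,0,0],[0,0.0225,0.1,0,0,0],[0,0.0225,0.12,0,0,0],[0,0.0225,0.13,0,0,0],[0,0.0225,0.136,0,0,0],[0,0.0225,0.136,0,0,0]]' && python3 - <<'E'
from h import *
from cell import r
c=r.read_camera('side');cv2.imwrite('pics/s3.png',cv2.resize(c['image'][140:300,230:450],None,fx=3.5,fy=3.5,interpolation=2))
print(r.get_obs()['wrist_force'],r.get_obs()['eef_pos'])
E
```

```text
time_s: 6.7
eef_pos: [0.6441, 0.1616, 0.0644]
tcp_rot: [-2.221, -2.222, 0.0]
wrist_force: [-0.4, -0.6, 0.8]
grip_width: 0.0581
gripper_force: 27.5
[0.52253805 0.62690536 0.92969293] [0.64442153 0.16160879 0.06498184]
```

View pics/s3.png

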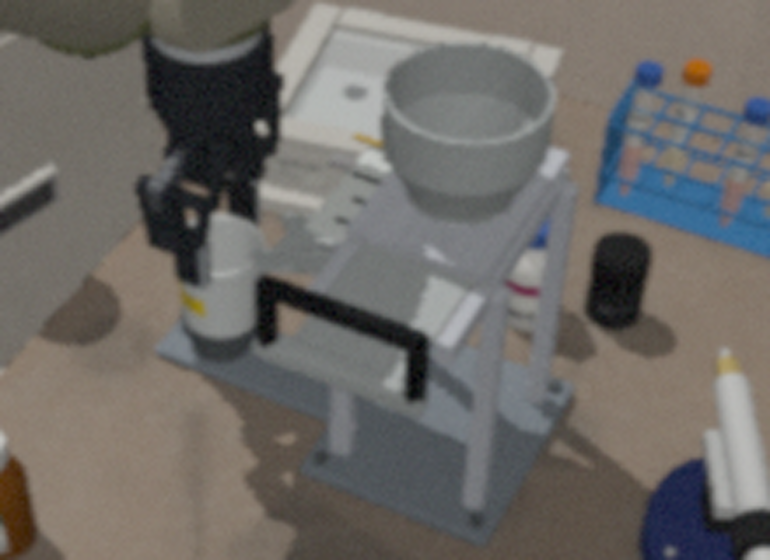

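The side crop shows the pot upright in the fingers just above the stand, with its base at about (220,335) over the disc at (222,345). It is well centred, so I'll lower it gently.

```bash
python3 shift.py '[[0,0,0.002,0,0,0],[0,0,0.004,0,0,0],[0,0,0.005,0,0,0],[0,0,0.005,0,0,0]]'; python3 shift.py '[[0,0,0.001,0,0,0],[0,0,0.001,0,0,0]]'
```

```text
time_s: 7.15
eef_pos: [0.6447, 0.1617, 0.0611]
tcp_rot: [2.22, 2.221, 0.003]
wrist_force: [-3.6, -0.8, 8.6]
grip_width: 0.0578
gripper_force: 28.2
time_s: 7.35
eef_pos: [0.6447, 0.1618, 0.0611]
tcp_rot: [2.22, 2.22, 0.004]
wrist_force: [-5.3, -2.1, 15.0]
grip_width: 0.0574
gripper_force: 28.7
```

```bash
python3 shift.py '[[0,0,-0.001,0,0,0],[0,0,-0.001,0,0,0]]' && python3 shift.py '[[0,0,0,0,0,0],[0,0,0,0,0,0],[0,0,0,0,0,0],[0,0,0,0,0,0],[0,0,0,0,0,0]]' 0.085 && python3 shift.py '[[0,0,-0.01,0,0,0],[0,0,-0.03,0,0,0],[0,0,-0.06,0,0,0],[0,0,-0.1,0,0,0],[0,0,-0.14,0,0,0],[0,0,-0.18,0,0,0],[0,0,-0.22,0,0,0],[0,0,-0.24,0,0,0],[0,0,-0.24,0,0,0]]' && python3 - <<'E'
from h import *
from cell import r
c=r.read_camera('wrist');cv2.imwrite('pics/w4.png',c['image'])
E
```

```text
time_s: 7.55
eef_pos: [0.6447, 0.1617, 0.0612]
tcp_rot: [2.22, 2.221, 0.003]
wrist_force: [-3.6, 0.1, 8.8]
grip_width: 0.0577
gripper_force: 28.2
time_s: 8.05
eef_pos: [0.6442, 0.1616, 0.0591]
tcp_rot: [-2.221, -2.221, 0.0]
wrist_force: [0.1, 0.5, 0.2]
grip_width: 0.0851
gripper_force: 0.0
time_s: 8.95
eef_pos: [0.6448, 0.1616, 0.3035]
tcp_rot: [2.218, 2.218, 0.009]
wrist_force: [-0.5, -0.1, 0.3]
grip_width: 0.0849
gripper_force: 0.0
```

View pics/w4.png

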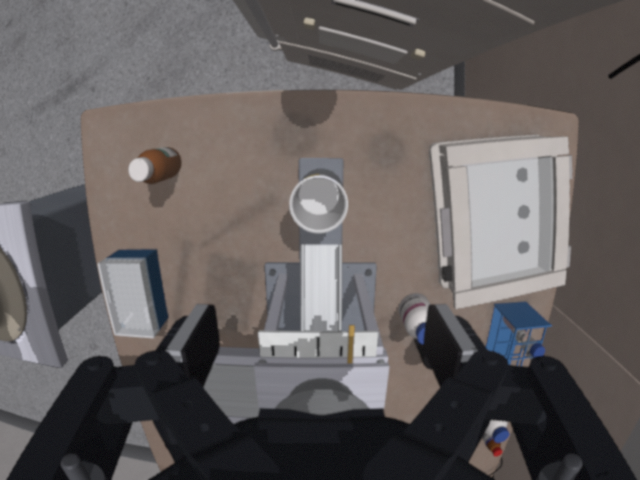

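The wrist view shows the pot upright on the stand, rim centre at (319,204), in line with the chute at column 321. The pointer at column 351 is still near the shut side. Next I'll go above the gate bar.

```bash
python3 shift.py '[[0,-0.05,0,0,0,0],[-0.01,-0.1,0,0,0,0],[-0.03,-0.14,0,0,0,0],[-0.06,-0.152,0,0,0,0],[-0.1,-0.152,0,0,0,0],[-0.13,-0.152,0,0,0,0],[-0.14,-0.152,0,0,0,0],[-0.14,-0.152,0,0,0,0],[-0.14,-0.152,0,0,0,0]]' && python3 - <<'E'
from h import *
from cell import r
c=r.read_camera('wrist');cv2.imwrite('pics/w5.png',c['image']);print(r.get_obs()['eef_pos'])
c=r.read_camera('top')
im=c['image'].astype(int)[255:350,:]
E
```

```text
time_s: 9.9
eef_pos: [0.4921, 0.0224, 0.2987]
tcp_rot: [-2.22, -2.221, 0.001]
wrist_force: [1.0, -0.5, 0.3]
grip_width: 0.0849
gripper_force: 0.0
[0.49212554 0.0226405  0.29882667]
```

View pics/w5.png

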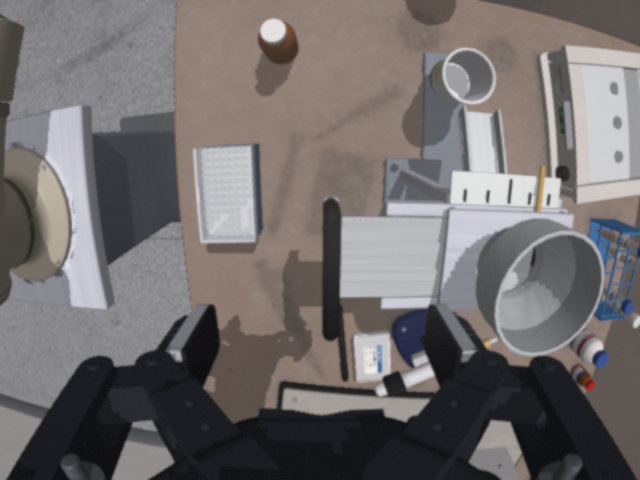

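The wrist view shows the bar vertical, from (331,203) to (331,335), and the pointer at column 542. The strip marks are at columns 466 to 553, with the long one at 510.

```bash
python3 - <<'E'
from h import *
from cell import r
c=r.read_camera('wrist')
for v in(203,270,335):print(wplane(c,331,v,.235))
# pointer tip and marks on strip ~ z .19-.2
for u in(466,488,510,532,553,542):print(u,wplane(c,u,190,.195)[:2])
E
```

```text
[0.49828063 0.05197245 0.235     ]
[0.49865919 0.00682266 0.235     ]
[ 0.49922938 -0.04355691  0.235     ]
466 [0.60385096 0.05607245]
488 [0.62308751 0.05682438]
510 [0.64341577 0.0577198 ]
532 [0.66508321 0.05877805]
553 [0.687291   0.05996265]
542 [0.6754538  0.05931932]
```

```bash
python3 shift.py '[[-0.018,0.006,0,0,0,0],[-0.018,0.006,0.03,0,0,0],[-0.018,0.006,0.06,0,0,0],[-0.018,0.006,0.082,0,0,0],[-0.018,0.006,0.082,0,0,0],[-0.018,0.006,0.082,0,0,0]]' && python3 shift.py '[[0,0,0,0,0,0],[0,0,0,0,0,0],[0,0,0,0,0,0],[0,0,0,0,0,0],[0,0,0,0,0,0],[0,0,0,0,0,0],[0,0,0,0,0,0],[0,0,0,0,0,0],[0,0,0,0,0,0],[0,0,0,0,0,0]]' 0 60
```

```text
time_s: 10.65
eef_pos: [0.4986, 0.004, 0.2179]
tcp_rot: [2.22, 2.222, 0.001]
wrist_force: [-0.2, -0.5, 0.3]
grip_width: 0.0851
gripper_force: 0.0
time_s: 11.65
eef_pos: [0.4987, 0.0035, 0.2178]
tcp_rot: [2.22, 2.22, 0.001]
wrist_force: [-0.0, 0.3, 5.3]
grip_width: -0.0003
gripper_force: 2.8
```

```bash
python3 - <<'E'
from h import *
from cell import r
a=r.read_camera('side')['image'][150:290,280:440];b=r.read_camera('top')['image'][130:290,230:410]
w=r.read_camera('wrist')['image']
f=lambda i,h:cv2.resize(i,(int(i.shape[1]*h/i.shape[0]),h))
cv2.imwrite('pics/c6.png',np.hstack([f(a,350),f(w[100:],350)]))
E
```

```text
(no output)
```

View pics/c6.png

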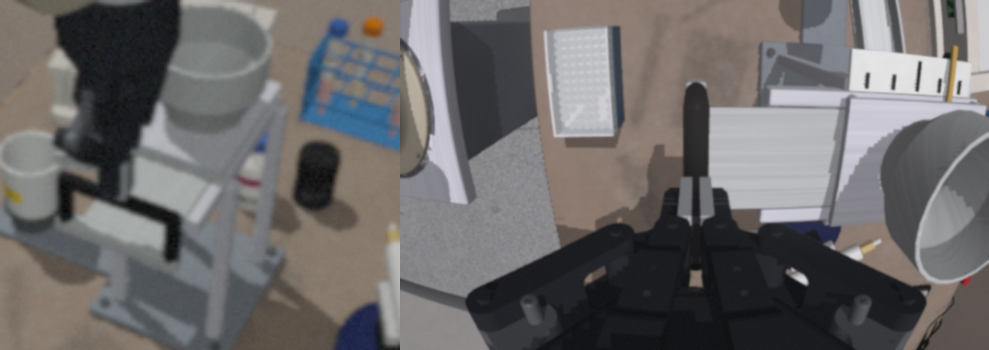

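The side half shows the fingertips ending near the bar line, at about (120,195) in the crop. The wrist half shows the shut fingers centred over the bar's column (696) with no bar between them. I'll check the heights numerically.

```bash
python3 - <<'E'
from h import *
from cell import r
S=r.read_camera('side');T=r.read_camera('top');o=r.get_obs();t=o['eef_pos'];print(t,o['wrist_force'],o['grip_width'])
for z in(.218,.235,.241,.25):
    p=[t[0],t[1],z];print(z,'side',proj(S,p),'crop',(proj(S,p)-[280,150])*2.5)
for n,p in(('L',[.4985,.048,.235]),('R',[.4985,-.044,.235])):print(n,(proj(S,p)-[280,150])*2.5,proj(T,p))
# dark bar columns in side view: rows of dark pixels per column
g=S['image'].max(2)
for u in range(304,354,4):print(u,[int(v) for v in np.where(g[205:265,u]<45)[0]+205])
E
```

```text
[0.49866212 0.00345439 0.21783543] [ 0.48149003 -0.69962643  4.3742224 ] 0.00016406602730966908
0.218 side [325.61669119 235.78322243] crop [114.04172797 214.45805607]
0.235 side [325.70579903 228.79037468] crop [114.26449757 196.97593671]
0.241 side [325.73792358 226.26936086] crop [114.34480895 190.67340214]
0.25 side [325.78679033 222.43448204] crop [114.46697583 181.08620511]
L [ 57.60057429 176.58142576] [291.01771778 252.04169503]
R [176.75709019 219.85594662] [344.11300603 253.32738326]
304 [220, 221, 222, 223, 224, 225, 226, 227, 228, 229, 230, 231, 232, 233, 234, 235, 236]
308 [211, 220, 221, 222, 223, 224, 225, 226, 227, 228, 229, 231, 233, 235]
312 [207, 208, 209, 210, 211, 212, 213, 222, 223, 224, 225, 226]
316 [206, 207, 208, 209, 210, 211, 212, 213, 214, 224, 225, 226, 227]
320 [207, 208, 209, 210, 211, 212, 213, 214, 215, 216, 217, 219, 220, 221, 222, 223, 224, 225, 226, 227, 228]
324 [205, 206, 207, 208, 209, 210, 211, 212, 213, 214, 215, 216, 217, 218, 219, 220, 221, 222, 223, 224, 225, 226, 227, 228, 229, 230]
328 [205, 206, 207, 208, 209, 210, 211, 212, 213, 214, 231]
332 [205, 206, 207, 208, 229, 230, 231, 232, 233]
336 [231, 232, 233, 234]
340 [232, 233, 234, 235, 236]
344 [233, 234, 235, 236, 237]
348 [235, 236, 237, 238, 239, 240, 241, 242, 243, 244, 245, 246, 247, 248, 249, 250, 251, 252, 253]
352 []
```

The bar is at the stated height, and the images show the shut fingertips on top of it, about 20 mm above the nominal TCP. I'll open, go 15 mm lower and close again.

```bash
python3 shift.py '[[0,0,-0.002,0,0,0],[0,0,-0.002,0,0,0],[0,0,-0.002,0,0,0],[0,0,-0.002,0,0,0],[0,0,-0.002,0,0,0],[0,0,-0.002,0,0,0],[0,0,0.005,0,0,0],[0,0,0.01,0,0,0],[0,0,0.015,0,0,0],[0,0,0.015,0,0,0]]' 0.085 && python3 shift.py '[[0,0,0,0,0,0],[0,0,0,0,0,0],[0,0,0,0,0,0],[0,0,0,0,0,0],[0,0,0,0,0,0],[0,0,0,0,0,0],[0,0,0,0,0,0],[0,0,0,0,0,0],[0,0,0,0,0,0]]' 0 60
```

```text
time_s: 12.9
eef_pos: [0.4979, 0.0036, 0.2013]
tcp_rot: [-2.22, -2.22, 0.001]
wrist_force: [0.3, -0.3, -0.3]
grip_width: 0.0849
gripper_force: 0.0
time_s: 13.8
eef_pos: [0.4985, 0.0035, 0.2025]
tcp_rot: [2.221, 2.221, 0.001]
wrist_force: [1.1, 0.8, 3.3]
grip_width: 0.0093
gripper_force: 58.6
```

The width is 9.3 mm on a 12 mm bar, so only the tips hold its upper half. I'll open, go another 12 mm deeper while watching the force, and grip again.

```bash
python3 shift.py '[[0,0,0,0,0,0],[0,0,0,0,0,0],[0,0,0,0,0,0],[0,0,0,0,0,0],[0,0,0,0,0,0],[0,0,0,0,0,0],[0,0,0.005,0,0,0],[0,0,0.009,0,0,0],[0,0,0.012,0,0,0],[0,0,0.012,0,0,0]]' 0.085 && python3 shift.py '[[0,0,0,0,0,0],[0,0,0,0,0,0],[0,0,0,0,0,0],[0,0,0,0,0,0],[0,0,0,0,0,0],[0,0,0,0,0,0],[0,0,0,0,0,0],[0,0,0,0,0,0],[0,0,0,0,0,0]]' 0 60
```

```text
time_s: 14.8
eef_pos: [0.498, 0.0036, 0.1897]
tcp_rot: [-2.221, -2.221, 0.001]
wrist_force: [0.2, 0.3, 0.1]
grip_width: 0.0851
gripper_force: 0.0
time_s: 15.7
eef_pos: [0.4984, 0.0035, 0.1904]
tcp_rot: [2.221, 2.221, 0.001]
wrist_force: [1.2, 1.0, 3.3]
grip_width: 0.0099
gripper_force: 58.4
```

```bash
cat > m.py <<'E'
from h import *
from cell import r
T=r.read_camera('top');c=T['image'][140:215,272:300]
cv2.imwrite('pics/strip.png',c)
h=cv2.cvtColor(T['image'],cv2.COLOR_BGR2HSV)
y=((h[...,0]>12)&(h[...,0]<30)&(h[...,1]>130)&(h[...,2]>90))[140:215,265:300]
w=y.sum(1);rows=np.arange(140,215);print('pointer row',(rows*w).sum()/max(w.sum(),1),w.sum(),np.argwhere(y)[:,1].min()+265,np.argwhere(y)[:,1].max()+265)
g=T['image'].max(2)
for a,b in((288,291),(291,294)):print(a,g[150:210,a:b].mean(1).astype(int).tolist())
print(r.get_obs()['eef_pos'],r.get_obs()['wrist_force'])
E
python3 m.py; python3 shift.py '[[0,-0.004,0,0,0,0],[0,-0.008,0,0,0,0],[0,-0.012,0,0,0,0],[0,-0.016,0,0,0,0],[0,-0.02,0,0,0,0],[0,-0.023,0,0,0,0],[0,-0.026,0,0,0,0],[0,-0.028,0,0,0,0],[0,-0.028,0,0,0,0],[0,-0.028,0,0,0,0]]' && python3 m.py
```

```text
pointer row 160.3913043478261 23 278 291
288 [185, 187, 189, 186, 184, 186, 189, 190, 188, 179, 165, 136, 122, 164, 178, 166, 177, 188, 188, 189, 190, 190, 191, 192, 190, 142, 91, 158, 193, 192, 192, 194, 194, 193, 194, 185, 157, 159, 186, 193, 193, 192, 193, 192, 193, 195, 174, 139, 152, 144, 115, 104, 98, 90, 89, 101, 110, 113, 121, 127]
291 [185, 184, 184, 159, 105, 116, 168, 188, 189, 176, 163, 144, 132, 157, 142, 109, 150, 178, 179, 176, 182, 191, 191, 190, 187, 141, 100, 163, 190, 190, 190, 191, 192, 193, 194, 173, 120, 110, 169, 194, 196, 194, 192, 193, 194, 194, 156, 94, 128, 179, 194, 193, 188, 150, 108, 110, 114, 120, 123, 124]
[0.49842852 0.00354754 0.19040934] [1.01195099 0.93292244 3.16452932]
time_s: 16.75
eef_pos: [0.4715, 0.0037, 0.1904]
tcp_rot: [2.22, 2.22, 0.004]
wrist_force: [7.0, 1.7, -0.9]
grip_width: 0.0103
gripper_force: 58.5
pointer row 174.69565217391303 23 278 293
288 [187, 187, 186, 186, 183, 184, 187, 188, 187, 189, 187, 187, 187, 188, 175, 163, 175, 187, 187, 189, 189, 193, 190, 178, 168, 161, 135, 157, 189, 192, 192, 192, 193, 194, 192, 184, 156, 157, 184, 194, 194, 193, 195, 193, 191, 193, 173, 138, 166, 191, 193, 193, 191, 175, 132, 94, 109, 124, 123, 124]
291 [184, 185, 184, 159, 106, 116, 167, 185, 187, 187, 185, 181, 177, 176, 141, 109, 150, 179, 180, 176, 182, 190, 189, 175, 164, 161, 133, 154, 188, 188, 188, 191, 191, 192, 192, 170, 118, 108, 166, 193, 194, 194, 191, 190, 193, 191, 155, 95, 128, 177, 193, 193, 193, 187, 148, 102, 92, 96, 93, 90]
[0.47151924 0.00366179 0.19042582] [ 6.59565858  1.14100674 -0.56803913]
```

```bash
cat > m2.py <<'E'
from h import *
from cell import r
out=[]
for i in range(4):
    I=r.read_camera('top')['image'].astype(float)
    s=(I[165:186,279:288,2]-I[165:186,279:288,0]).mean(1)  # red minus blue beyond/over the strip
    if i==0: b=np.median(s)
    s=np.clip(s-b-6,0,None);out.append((np.arange(165,186)*s).sum()/s.sum())
print('pointer rows',np.round(out,2),s.round(0).tolist())
c=r.read_camera('wrist');o=r.get_obs();print(o['eef_pos'],o['wrist_force'])
E
python3 m2.py; python3 shift.py '[[0,-0.001,0,0,0,0],[0,-0.002,0,0,0,0],[0,-0.0025,0,0,0,0],[0,-0.0025,0,0,0,0],[0,-0.0025,0,0,0,0]]' && python3 m2.py
```

```text
pointer rows [174.07 173.98 174.03 174.03] [3.0, 2.0, 3.0, 4.0, 2.0, 0.0, 0.0, 0.0, 24.0, 70.0, 77.0, 21.0, 0.0, 0.0, 0.0, 0.0, 0.0, 0.0, 0.0, 0.0, 0.0]
[0.47150557 0.00366878 0.19044148] [ 6.43879691  2.57387242 -0.02468457]
time_s: 17.55
eef_pos: [0.4692, 0.0037, 0.1904]
tcp_rot: [2.22, 2.22, 0.005]
wrist_force: [7.8, 2.2, -1.3]
grip_width: 0.0096
gripper_force: 58.5
pointer rows [175.07 175.12 175.09 175.02] [3.0, 4.0, 4.0, 4.0, 3.0, 0.0, 0.0, 0.0, 0.0, 12.0, 55.0, 83.0, 35.0, 0.0, 0.0, 0.0, 0.0, 0.0, 0.0, 0.0, 0.0]
[0.46927847 0.00366069 0.19046566] [ 7.77900808  2.89666217 -1.22943206]
```

The pointer centroid is at row 175.8 and the long mark at 175.9, a difference under 0.5 mm. I'll release, lift clear and check again.

```bash
python3 shift.py '[[0,0,0,0,0,0],[0,0,0,0,0,0],[0,0,0,0,0,0],[0,0,0,0,0,0],[0,0,0,0,0,0],[0,0,0,0,0,0],[0,0,0,0,0,0]]' 0.085 && python3 shift.py '[[0,0,-0.02,0,0,0],[0,0,-0.05,0,0,0],[0,0,-0.09,0,0,0],[0,0,-0.13,0,0,0],[0,-0.03,-0.15,0,0,0],[0,-0.07,-0.15,0,0,0],[0,-0.1,-0.15,0,0,0],[0,-0.1,-0.15,0,0,0]]' && python3 m2.py && python3 - <<'E'
from h import *
from cell import r
T=r.read_camera('top');S=r.read_camera('side')
f=lambda i:cv2.resize(i,None,fx=4,fy=4,interpolation=2)
a=f(T['image'][135:275,225:325]);b=f(S['image'][165:305,265:365])
cv2.imwrite('pics/end.png',np.hstack([a,b]))
E
```

```text
time_s: 18.5
eef_pos: [0.4677, 0.0036, 0.1902]
tcp_rot: [-2.221, -2.221, 0.0]
wrist_force: [-0.3, -0.5, -0.5]
grip_width: 0.0848
gripper_force: 0.0
time_s: 19.3
eef_pos: [0.3653, 0.004, 0.3411]
tcp_rot: [2.221, 2.22, 0.001]
wrist_force: [-0.2, -0.6, -0.9]
grip_width: 0.0849
gripper_force: 0.0
pointer rows [175.37 175.3  175.27 175.31] [2.0, 3.0, 2.0, 3.0, 1.0, 0.0, 0.0, 0.0, 0.0, 11.0, 54.0, 82.0, 34.0, 0.0, 0.0, 0.0, 0.0, 0.0, 0.0, 0.0, 0.0]
[0.36845013 0.00344409 0.33997416] [0.61760533 0.23133383 0.35953358]
```

View pics/end.png

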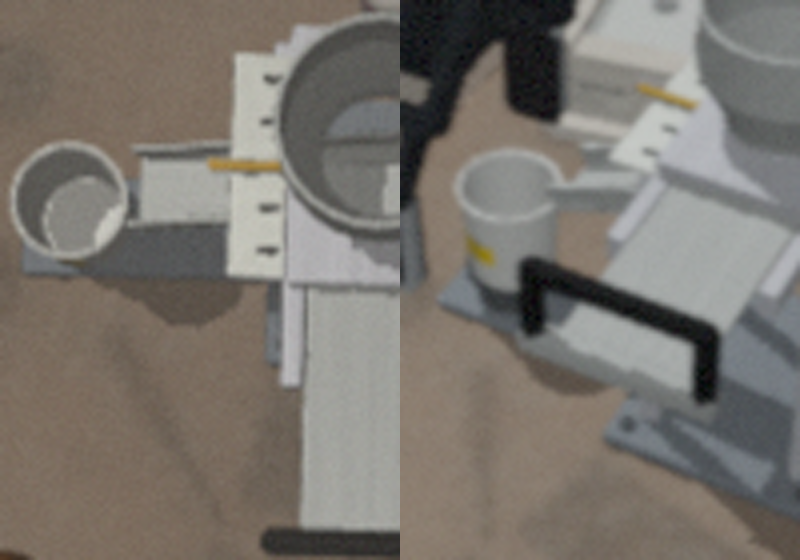

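The top half shows the pointer (row 165) exactly over the middle mark, with two marks visible on each side (78, 121 and 208, 250), and the pot rim at (69,201). The side half shows the pot standing upright on the stand and the handle free. I'll check the pot's centring with the same camera, then hand in.

```bash
python3 - <<'E'
from h import *
from cell import r
T=r.read_camera('top');p=plane(T,242.3,185.3,.097)[:2];s=plane(T,245.7,189.3,.035)[:2];print(p,s)
if np.linalg.norm(p-s)<.006: print(r.close_job())
E
```

```text
[0.6401469  0.16144308] [0.64341736 0.16471258]
the job is handed in; nothing more can be done
None
```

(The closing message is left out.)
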